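Set the charge dial and start the charger

TASK

A battery charger stands on the parts counter. With a fingertip, gently push the fin of its dial round, without gripping it, until the dial's white index line lines up with the orange marker on the scale; only then press the green start button fully down and let it come back up. Do not press the red stop button, and leave the charger and everything else standing where it is.

Things in the scene. Friction and masses are not known exactly. Their poses are not given: they have to be found in the camera images.
- charger: grey battery charger, a box 250 (x) x 330 (y) x 120 mm high, 7 kg, loose on the table. Origin: centre of its underside; x away from the robot at yaw 0. On its flat top (z 120 mm), in its frame: dial at x 0, y 60; green button at x -40, y -110; red button at x 25, y -110; a bar carrying handle, 36 mm high, at x 112, y -140 to -50 mm
- dial (a joint): angle of the dial, rad, about the vertical, growing counter-clockwise seen from above; 0 when its fin and index line point along the charger's +x; range -2.7 to 2.7. It begins clockwise of the marker, so it must be turned counter-clockwise. It turns against 0.09 N m of steady friction (about 2 N pushed at 42 mm radius), with no spring, and stays where it is left
- dial_centre (a point): point on the dial's axis at the top face of its disc, 134 mm above the table. A dark metal disc of 62 mm radius with a black hub of 16 mm radius and one black radial fin standing on it: 12 mm thick, out to 56 mm radius, 26 mm high above the disc; a white index line, 6 mm wide, runs along its top and on to the disc's rim
- fin_mid (a point): point on the fin's centre plane, 42 mm from the dial's axis, 13 mm above the disc's top
- dial_index (a point): outer end of the white index line, on the rim of the dial's disc (radius 62 mm)
- marker (a joint): angle of the orange marker about the dial's axis, rad, measured like the dial's: the dial reads the same when lined up. It cannot be moved by touch
- marker_line (a point): point on the rim of the dial (radius 62 mm) to which the orange marker points: the white index line's outer end must come here. The marker is a flat orange T, 23 mm long, lying on the black scale plate (flush, radius 88 mm, white lines every 15 degrees) from 64 to 87 mm radius
- start (a joint): travel of the green start button, m: 0 up, 0.006 fully down; springs back, fully down takes 4 N
- start_top (a point): centre of the top of the green start button, a round cap 32 mm across; pressed straight down
- stop (a joint): travel of the red stop button, m, like the green one; not to be pressed
- stop_top (a point): centre of the top of the red stop button, 32 mm across
- battery: grey car battery, loose, 170 x 240 x 190 mm high, beside the charger on its dial side. Bystander: leave it alone
- fuse_jar: small closed jar of fuses with a blue cap, 34 mm across, 34 mm high, standing loose on the charger's top panel beyond the red button. Bystander: leave it alone
- spray_can: yellow spray can, 60 mm across, 170 mm high, standing beside the charger on its button side. Bystander: leave it alone
- wrench: steel wrench lying beside the charger on its button side. Bystander: leave it alone
- bulb_box: cardboard box 75 x 120 x 50 mm high, behind the charger. Bystander: leave it alone
- tape_roll: blue roll of tape, 90 mm across, 24 mm high, lying behind the charger. Bystander: leave it alone

How it is judged:
On the way, in this order (a step that is already met when the one before it is completed fails the run):
1. the dial's index line is lined up with the orange marker and left there (horizontal distance between dial_index and marker_line below 0.005 m and velocity of joint dial between -0.05 and 0.05 rad/s and value of joint start below 0.002 m), for 0.3 s.
2. the green start button is pressed fully down (horizontal distance between dial_index and marker_line below 0.005 m and value of joint start above 0.0045 m), for 0.05 s.
At the end, for the whole second after the job is handed in: The dial's index line is within 5 mm (at the rim) of the orange marker's line and at rest, the green button has been pressed to at least 4.5 of its 6 mm and is up again, the charger is within 20 mm and every bystander within 30 mm of where it began (horizontal distance between dial_index and marker_line below 0.005 m and value of joint each of start, stop below 0.0015 m and velocity of joint dial between -0.02 and 0.02 rad/s and distance of charger from where it was at the start of the episode below 0.02 m and distance of each of battery, fuse_jar, spray_can, wrench, bulb_box, tape_roll from where it was at the start of the episode below 0.03 m); the robot touches nothing.
It fails at once if the green start button is pressed (over 3 mm) while the dial is not lined up (not (horizontal distance between dial_index and marker_line below 0.005 m) and value of joint start above 0.003 m).
It fails at once if the red stop button is pressed (over 3 mm) (value of joint stop above 0.003 m).
It fails at once if the dial is gripped or forced (over 25 N between fingers and dial) (contact force between the fingers and dial above 25 N).
It fails at once if the charger is lifted, tipped or pushed away (over 20 mm or 0.1 rad) (distance of charger from where it was at the start of the episode above 0.02 m or angle between charger's own z axis and vertical above 0.1 rad).
It fails at once if a bystander is lifted, carried or knocked away (over 30 mm) (distance of any of battery, fuse_jar, spray_can, wrench, bulb_box, tape_roll from where it was at the start of the episode above 0.03 m).
It also fails if it takes over 54 s, if anything falls off the work surface, if the arm or the gripper's body presses on something with over 40 N, if the wrist force passes 120 N, or if a joint passes its speed limit or range.

ROBOT

A 7-joint arm with a two-finger parallel gripper is mounted at the origin on the work surface. World frame = base frame: x ahead of the robot, y to its left, z up, the work surface at z = 0. Lengths are in m, angles in rad, forces in N, time in s.
With the tool pointing down it reaches from about 0.425 to 1.025 m from the base axis. Payload 9.4 kg.
Tool frame: the origin (TCP) lies midway between the tips of the shut fingers; the grasp point (between the pads) lies 19 mm behind it (arm.grip_point_offset is the distance from the TCP to the grasp point, in m); y points along the fingers, z is the direction in which the jaws open and shut, and the axes are right-handed (so a half turn about y gives the same grasp; the last joint's range is limited). The gripper opens to 85 mm and grips with 20 to 120 N. Pads are 22 mm wide; open, the fingers measure 114 mm over their backs; the gripper's body (76 mm by 85 mm) begins 54 mm behind the grasp point. The pads swing forward as they close: fully open they stand 13 mm farther back than shut.
Start: joints at [-1.255, 0.599, -0.003, 1.599, 0.002, 0.943, -0.08], TCP at [0.278, 0.67, 0.207] pointing down, gripper open.
Joint ranges: [-2.57, 2.57], [-0.35, 1.97], [-1.29, 1.29], [0.11, 2.56], [-1.05, 4.19], [0.11, 1.86], [-2.63, 2.63]. Speed limits (rad/s): [2.22, 2.22, 3.01, 3.01, 3.14, 3.14, 3.14].

INTERFACE

Orientations are given as a rotation vector (axis times angle).
In Python, from rig import arm, hand, sensors, imaging, job gives the robot as it stands. The module is installed in compiled form; this text tells all that it offers. Calls block until the motion is done:
- arm.move_pose(position, orientation): joint-space move of the TCP to a pose.
- arm.move_l(position, frame=None, speed=0.15): straight line of the TCP; frame=None keeps the orientation; speed is the mean speed in m/s.
- arm.goto_joints(angles): joint-space move.
- hand.open_jaws() and hand.clamp(strength=None): open the fingers fully, or close them until they stop; strength is the grip in N (None keeps the last).
- arm.sleep(seconds).
- arm.inverse_kinematics(position, orientation): joint angles nearest the present ones, or None.
- sensors.observe(): the state.
- imaging.camera(name): name is "scene" or "top" or "wrist"; returns (picture, depth): 400x640x3 uint8, red, green, blue; 400x640 float32, m along the optical axis (not along the pixel's ray), 0 where there is no reading.
- imaging.camera_model(name): a dict with "mtx" (3x3 intrinsics, pixels), "D" ([k1, k2, p1, p2, k3] as OpenCV has them; the pictures are not rectified), "R" (3x3) and "t" (3): a world point X has camera coordinates R X + t; the wrist camera has in their place "T_tool_cam" (4x4, takes a point from camera to tool coordinates, whose origin is the TCP and whose axes are the tool frame's). Camera axes: x right, y down, z forward; pixel columns grow to the right and rows downward; lengths in m; the calibration is good to about 2 mm. A picture is of the moment at which its call begins: read the wrist's pose just before it. camera_model takes no time and is no camera call.
A pose or a line that the arm cannot do raises arm.PlanningError and nothing moves.
- job.job_done(): hands the job in, once; it reports no verdict.
The state is a dict: "clock": time; "joints": joint angles; "joint_vel": joint speeds; "joint_torque": joint torques, N m; "eef_pos": TCP position; "eef_rot": TCP orientation; "wrist_force": force on the tool from outside, world axes, zero at the start; "torque": the same for the moment, N m; "width": finger opening in m.
Only numpy, scipy, OpenCV 4.12 (cv2) and the standard library are available. Lean on these libraries where they do the work, as an engineer would, in place of code of your own. Each camera call takes 0.05 s, during which the arm holds its last target.

## Working session

There is one attempt and no reset: what is moved stays moved. The work goes in short steps, each a Python script; the robot and the scene stay as the last script left them, time stands still between calls to the robot, and variables do not carry over. Pictures are saved under pics/ and viewed, and the job is handed in when it is done.

```bash
mkdir -p pics; python3 - <<'E'
from rig import arm, hand, sensors, imaging, job
import cv2,numpy as np
print(sensors.observe())
for n in ("scene","top"):
    p,d=imaging.camera(n); cv2.imwrite(f"pics/{n}0.png",p[:,:,::-1]); np.save(f"pics/{n}0.npy",d)
    m=imaging.camera_model(n); print(n,m, -np.array(m["R"]).T@m["t"])
print(imaging.camera_model("wrist"),arm.grip_point_offset)
E
```

```text
{'clock': 0.0, 'joints': array([-1.25470098,  0.60007902, -0.0025274 ,  1.6001134 ,  0.00181233,
        0.94289384, -0.07978148]), 'joint_vel': array([-1.63408810e-04,  9.00634863e-04, -5.70073583e-04,  5.16280909e-04,
        7.57749983e-04,  6.64982310e-05, -1.26460405e-03]), 'joint_torque': array([-5.34328210e-04, -7.76466537e+01,  1.56474587e+00, -2.57998520e+01,
        1.22985255e-02,  9.33602656e-03, -6.81684384e-06]), 'eef_pos': array([0.27735142, 0.66931838, 0.2066564 ]), 'eef_rot': array([-1.55024098,  0.30825626, -0.3080416 ]), 'wrist_force': array([ 0.20522294,  0.38137408, -0.35252301]), 'torque': array([0.00583685, 0.03955892, 0.02411785]), 'width': 0.0853350317909089}
scene {'mtx': array([[512.5044323 ,   0.        , 308.51424573],
       [  0.        , 512.5044323 , 203.27978371],
       [  0.        ,   0.        ,   1.        ]]), 'D': array([0.04172134, 0.        , 0.        , 0.        , 0.        ]), 'R': array([[ 0.76879216,  0.63949805,  0.00093102],
       [ 0.36604003, -0.43885151, -0.82062418],
       [-0.52437898,  0.63123022, -0.57146749]]), 't': array([-
[... 459 characters left out ...]
237619]]), 't': array([0.10107624, 0.56073749, 1.11821623])} [0.42087272 0.09393675 1.1785977 ]
{'mtx': array([[277.56749789,   0.        , 316.23102367],
       [  0.        , 277.56749789, 200.28546098],
       [  0.        ,   0.        ,   1.        ]]), 'D': array([-0.03456963,  0.        ,  0.        ,  0.        ,  0.        ]), 'T_tool_cam': array([[-2.99776785e-04,  9.55540164e-01,  2.94860822e-01,
        -7.44408945e-02],
       [ 5.05482185e-04, -2.94860653e-01,  9.55540130e-01,
        -1.67022883e-01],
       [ 9.99999827e-01,  4.35495641e-04, -3.94616152e-04,
        -1.00166759e-04],
       [ 0.00000000e+00,  0.00000000e+00,  0.00000000e+00,
         1.00000000e+00]])} 0.0187
```

View pics/scene0.png

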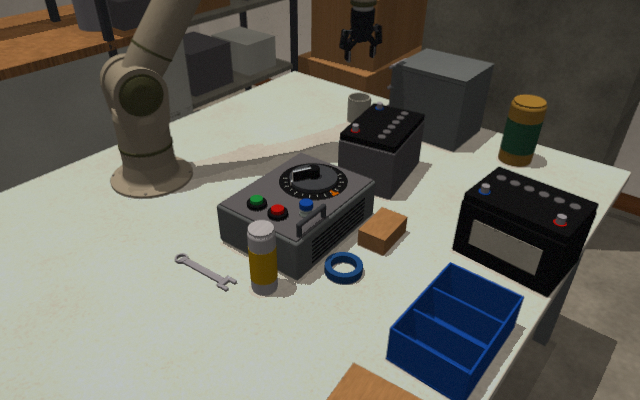

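View pics/top0.png

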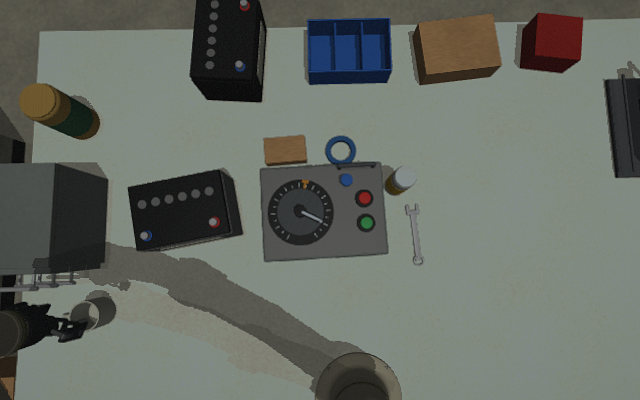

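The top view shows the charger at about (323,211), with the dial centre near (300,211). The index points lower right to about (320,221). The marker is at (305,184), green at (366,223), red at (364,198) and the jar at (346,180). Next I'll measure these properly.

```bash
cat > h.py <<'E'
import cv2,numpy as np
from rig import arm, hand, sensors, imaging, job
from scipy.spatial.transform import Rotation as Ro
def pose(n,obs=None):
    m=imaging.camera_model(n)
    if n!="wrist": return m,np.array(m["R"]),np.array(m["t"])
    T=np.eye(4);T[:3,:3]=Ro.from_rotvec(obs["eef_rot"]).as_matrix();T[:3,3]=obs["eef_pos"]
    W=np.linalg.inv(T@np.array(m["T_tool_cam"])); return m,W[:3,:3],W[:3,3]
def cast(n,px,z,obs=None):
    m,R,t=pose(n,obs); u=cv2.undistortPoints(np.float64(px).reshape(-1,1,2),m["mtx"],m["D"])[:,0]
    d=np.c_[u,np.ones(len(u))]@R; c=-R.T@t
    return c+d*((z-c[2])/d[:,2])[:,None]
def proj(n,X,obs=None):
    m,R,t=pose(n,obs); return cv2.projectPoints(np.float64(X).reshape(-1,3),cv2.Rodrigues(R)[0],t,m["mtx"],m["D"])[0][:,0]
def comps(img,lo,hi,amin=8):
    hsv=cv2.cvtColor(img,cv2.COLOR_RGB2HSV); k=cv2.inRange(hsv,lo,hi)
    n,l,s,c=cv2.connectedComponentsWithStats(k); return [(tuple(np.round(c[i],1)),int(s[i,4]),tuple(map(int,s[i,:4]))) for i in range(1,n) if s[i,4]>=amin],l
E
python3 - <<'E'
from h import *
for n in ("scene","top"):
    p=cv2.imread(f"pics/{n}0.png")[:,:,::-1].copy(); d=np.load(f"pics/{n}0.npy")
    for nm,lo,hi,z in (("green",(45,100,40),(80,255,255),.136),("red",(0,150,60),(5,255,255),.136),("orange",(8,150,80),(22,255,255),.12),("blue",(105,120,60),(125,255,255),.154)):
        for c,a,b in comps(p,lo,hi)[0]:
            if 200<c[0]<420 and 140<c[1]<300: print(n,nm,c,a,b,cast(n,c,z)[0].round(4), d[int(c[1]),int(c[0])])
    x,y=(240,140) if n=="scene" else (245,130)
    cv2.imwrite(f"pics/{n}0c.png",cv2.resize(p[y:y+135,x:x+180,::-1],None,fx=4.4,fy=4.4,interpolation=cv2.INTER_CUBIC))
E
```

```text
scene green (np.float64(256.0), np.float64(199.5)) 114 (250, 195, 13, 10) [ 0.4756 -0.0246  0.136 ] 1.2069974
scene red (np.float64(277.0), np.float64(209.1)) 116 (271, 204, 13, 11) [ 0.5403 -0.0216  0.136 ] 1.1749618
scene orange (np.float64(333.8), np.float64(192.5)) 28 (330, 190, 9, 6) [0.5846 0.1366 0.12  ] 1.2628627
scene orange (np.float64(257.5), np.float64(268.5)) 397 (249, 251, 21, 34) [ 0.6349 -0.1833  0.12  ] 1.0956404
scene blue (np.float64(305.1), np.float64(203.5)) 134 (299, 198, 14, 13) [0.5922 0.0174 0.154 ] 1.1750215
scene blue (np.float64(343.6), np.float64(264.7)) 423 (325, 252, 38, 26) [ 0.7839 -0.094   0.154 ] 1.2359669
top green (np.float64(366.2), np.float64(222.4)) 129 (360, 216, 13, 13) [ 0.4759 -0.0266  0.136 ] 1.0365356
top red (np.float64(364.5), np.float64(197.5)) 119 (359, 192, 12, 12) [ 0.5411 -0.0245  0.136 ] 1.0458709
top red (np.float64(216.3), np.float64(222.4)) 33 (211, 217, 9, 11) [0.4846 0.3624 0.136 ] 0.9960176
top orange (np.float64(304.6), np.float64(182.7)) 32 (302, 180, 7, 9) [0.5863 0.1322 0.12  ] 1.0698581
top blue (np.float64(340.1), np.float64(149.1)) 318 (326, 136, 29, 27) [0.6677 0.0367 0.154 ] 1.2091466
top blue (np.float64(346.2), np.float64(179.4)) 114 (341, 174, 12, 12) [0.5872 0.0232 0.154 ] 1.0377618
```

View pics/top0c.png

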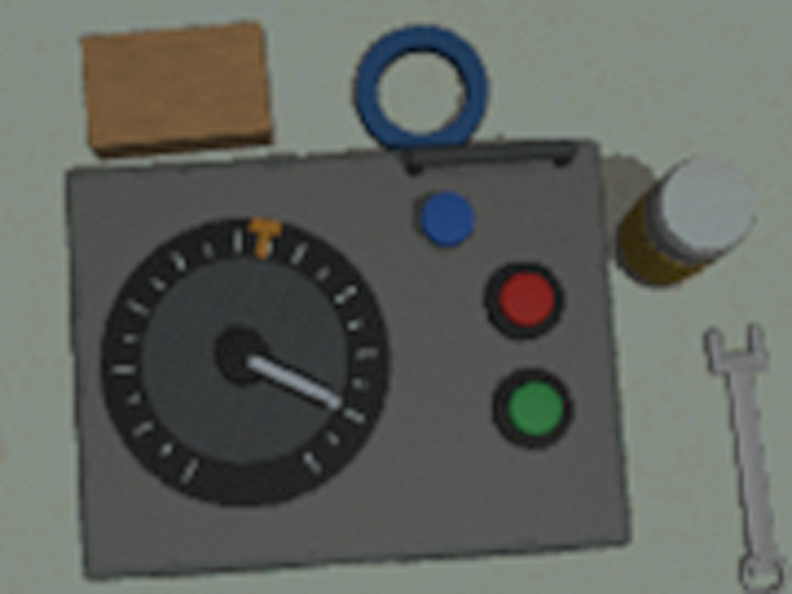

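View pics/scene0c.png

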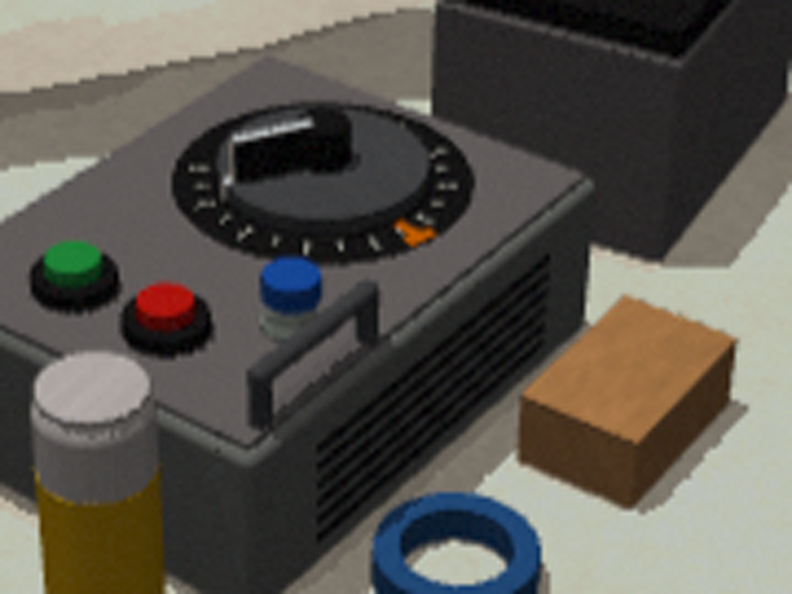

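```bash
python3 - <<'E'
from h import *
p=cv2.imread("pics/top0.png")[:,:,::-1].copy()
print(cast("top",[(128,188),(232,170),(242,236),(138,250)],.19).round(3))
# plate: dark mask
g=p.max(2); roi=np.zeros_like(g); roi[165:255,262:338]=1
k=((g<48)&(roi>0)).astype(np.uint8)
k=cv2.morphologyEx(k,cv2.MORPH_CLOSE,np.ones((3,3)))
cs=max(cv2.findContours(k,cv2.RETR_EXTERNAL,cv2.CHAIN_APPROX_NONE)[0],key=cv2.contourArea)
W=cast("top",cs[:,0].astype(float),.12)[:,:2]
c,r=cv2.minEnclosingCircle(W.astype(np.float32)); print("encl",c,r)
A=np.c_[2*W,np.ones(len(W))]; s=np.linalg.lstsq(A,(W**2).sum(1),rcond=None)[0]; print("fit",s[:2],np.sqrt(s[2]+s[0]**2+s[1]**2))
# index line
C=s[:2]
print("marker",np.degrees(np.arctan2(*(cast("top",(304.6,182.7),.12)[0,:2]-C)[::-1])))
for a,b in (((245+248/4.4,130+362/4.4),(245+338/4.4,130+403/4.4)),):
    w=cast("top",[a,b],.16); print("line",w.round(4),np.degrees(np.arctan2(*(w[1]-w[0])[:2][::-1])))
o=sensors.observe(); R=Ro.from_rotvec(o["eef_rot"]).as_matrix(); print(R.round(3))
def rot(t): # tool x along world angle t
    x=np.array([np.cos(t),np.sin(t),0]);y=np.array([0,0,-1.]);return Ro.from_matrix(np.c_[x,y,np.cross(x,y)]).as_rotvec()
for t in range(-180,181,20):
    print(t,[ (None if q is None else q.round(2).tolist()) for q in [arm.inverse_kinematics(np.array([C[0],C[1]-.03,.25]),rot(np.radians(t)))]])
E
```

```text
[[0.572 0.567 0.19 ]
 [0.611 0.311 0.19 ]
 [0.447 0.285 0.19 ]
 [0.419 0.537 0.19 ]]
encl (0.50919508934021, 0.14526550471782684) 0.08680718392133713
fit [0.50972837 0.14792523] 0.0685277806229983
marker -11.585967949416323
line [[0.504  0.1403 0.16  ]
 [0.4791 0.0888 0.16  ]] -115.75914800737908
[[ 0.924 -0.     0.383]
 [-0.383 -0.001  0.924]
 [ 0.    -1.    -0.001]]
-180 [[-0.92, 0.39, 0.81, 2.04, -0.37, 0.86, -1.47]]
-160 [[-0.85, 0.37, 0.71, 2.04, -0.32, 0.85, -1.19]]
-140 [[-0.79, 0.35, 0.61, 2.04, -0.27, 0.84, -0.9]]
-120 [[-0.73, 0.34, 0.53, 2.03, -0.23, 0.83, -0.6]]
-100 [[-0.67, 0.33, 0.45, 2.03, -0.19, 0.83, -0.29]]
-80 [[-0.61, 0.32, 0.36, 2.03, -0.15, 0.82, 0.01]]
-60 [[-0.55, 0.31, 0.28, 2.02, -0.11, 0.82, 0.32]]
-40 [[-0.48, 0.31, 0.19, 2.02, -0.08, 0.82, 0.63]]
-20 [[-0.42, 0.31, 0.11, 2.01, -0.04, 0.82, 0.94]]
0 [[-0.35, 0.31, 0.02, 2.01, -0.01, 0.82, 1.25]]
20 [[-0.27, 0.31, -0.09, 2.01, 0.04, 0.83, 1.54]]
40 [[-0.19, 0.31, -0.19, 2.0, 0.08, 0.83, 1.84]]
60 [[-0.11, 0.32, -0.29, 2.0, 0.12, 0.84, 2.15]]
80 [[-0.03, 0.33, -0.39, 1.99, 0.17, 0.85, 2.45]]
100 [[0.43, 0.5, -1.09, 1.97, 0.53, 1.0, 2.4]]
120 [[-1.09, 0.51, 1.13, 2.05, -0.57, 0.94, -2.27]]
140 [[-1.09, 0.51, 1.13, 2.05, -0.57, 0.94, -1.92]]
160 [[-0.97, 0.42, 0.9, 2.04, -0.42, 0.88, -1.76]]
180 [[-0.92, 0.39, 0.81, 2.04, -0.37, 0.86, -1.47]]
```

```bash
cat >> h.py <<'E'
def rot(t):
    x=np.array([np.cos(t),np.sin(t),0]);y=np.array([0,0,-1.]);return Ro.from_matrix(np.c_[x,y,np.cross(x,y)]).as_rotvec()
def shot(n,f):
    o=sensors.observe(); p,d=imaging.camera(n); cv2.imwrite(f"pics/{f}.png",p[:,:,::-1]); np.savez(f"pics/{f}.npz",d=d,eef_pos=o["eef_pos"],eef_rot=o["eef_rot"]); return o,p,d
E
python3 - <<'E'
from h import *
hand.clamp(20)
o=sensors.observe(); arm.move_l(o["eef_pos"]+[0,0,.12],speed=.25)
arm.move_pose(np.array([.505,.06,.32]),rot(np.radians(-90)))
arm.move_l(np.array([.505,.06,.25]),speed=.2)
o,p,d=shot("wrist","w1"); print(o)
E
```

```text
{'clock': 4.3167, 'joints': array([-5.99463312e-01,  3.09546927e-01,  4.83981775e-01,  2.05862533e+00,
       -1.95047939e-01,  8.17121514e-01, -4.16074111e-04]), 'joint_vel': array([-0.00216699, -0.02448786,  0.01022727, -0.02059206,  0.00302977,
        0.00110736, -0.0003447 ]), 'joint_torque': array([ -0.0952495 , -44.1341579 ,   4.38052833, -21.78368926,
        -0.06224975,  -0.07489803,   0.05602423]), 'eef_pos': array([0.50532211, 0.06020452, 0.2502742 ]), 'eef_rot': array([-1.21004238,  1.20897962, -1.20907259]), 'wrist_force': array([-0.50263285, -0.47062558,  0.6916112 ]), 'torque': array([-0.00788194, -0.08371936,  0.02076056]), 'width': 0.0003175541423020974}
```

View pics/w1.png

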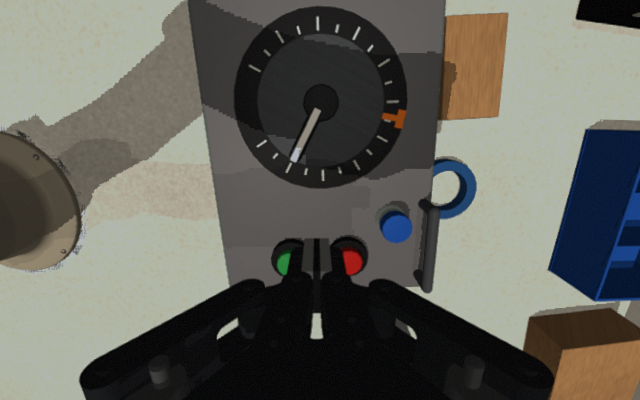

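The wrist view shows the hub at (321,101), the index line running to about (294,160), and the orange T at (395,118). The plate is fully visible, with the buttons at (286,262) and (351,262).

```bash
python3 - <<'E'
from h import *
p=cv2.imread("pics/w1.png")[:,:,::-1].copy(); z=np.load("pics/w1.npz"); o=dict(eef_pos=z["eef_pos"],eef_rot=z["eef_rot"])
# ticks: bright pixels on plate -> circle fit at z=.12
g=p.min(2)
roi=np.zeros(g.shape,np.uint8); cv2.circle(roi,(321,98),84,1,-1)
n,l,s,c=cv2.connectedComponentsWithStats(((g>110)&(roi>0)).astype(np.uint8))
T=[]
for i in range(1,n):
    w=cast("wrist",c[i],.12,o)[0]; print(c[i].round(1),s[i,4],w.round(4))
    if 3<=s[i,4]<80: T.append(w[:2])
T=np.array(T); A=np.c_[2*T,np.ones(len(T))]; q=np.linalg.lstsq(A,(T**2).sum(1),rcond=None)[0]; C=q[:2]; r=np.sqrt(q[2]+C@C)
print("C",C,r,np.hypot(*(T-C).T).round(4))
print("tick angles",np.degrees(np.arctan2((T-C)[:,1],(T-C)[:,0])).round(1))
for cc,a,b in comps(p,(5,150,80),(22,255,255),5)[0]:
    if 370<cc[0]<412 and 100<cc[1]<135:
        w=cast("wrist",cc,.12,o)[0]; print("orange",cc,a,b,w, np.degrees(np.arctan2(*(w[:2]-C)[::-1])))
print("hub",cast("wrist",(321,102),.16,o))
cv2.imwrite("pics/w1c.png",cv2.resize(p[5:195,220:420,::-1],None,fx=3,fy=3,interpolation=cv2.INTER_NEAREST))
E
```

```text
[317.2  22.4] 34 [0.5068 0.2195 0.12  ]
[336.6  28.3] 19 [0.5252 0.2145 0.12  ]
[298.3  29.8] 19 [0.4887 0.2132 0.12  ]
[356.  33.] 31 [0.5439 0.2105 0.12  ]
[276.2  31.4] 5 [0.4676 0.2118 0.12  ]
[279.  36.] 1 [0.4702 0.2079 0.12  ]
[282.   40.5] 2 [0.4729 0.2039 0.12  ]
[370.1  47.7] 17 [0.558  0.1978 0.12  ]
[258.  70.] 1 [0.4484 0.1777 0.12  ]
[388.  82.] 1 [0.5775 0.1668 0.12  ]
[304.8 135.2] 351 [0.4939 0.1145 0.12  ]
[379. 137.] 1 [0.5719 0.1128 0.12  ]
[261.5 143. ] 25 [0.4481 0.1064 0.12  ]
[274.8 155.4] 15 [0.4616 0.0933 0.12  ]
[288.4 167.2] 23 [0.4758 0.0805 0.12  ]
[305.6 171.3] 11 [0.4944 0.0761 0.12  ]
[322.5 175. ] 22 [0.5128 0.072  0.12  ]
[339.5 171.5] 4 [0.5312 0.0759 0.12  ]
C [0.5081094  0.14617757] 0.07262523733359685 [0.0733 0.0704 0.0697 0.0736 0.0771 0.0717 0.072  0.0704 0.0731 0.0714
 0.0743 0.074 ]
tick angles [  91.    75.9  106.1   60.9  121.6   46.  -146.4 -131.3 -116.2 -101.
  -86.4  -71.8]
orange (np.float64(395.8), np.float64(117.8)) 246 (382, 109, 24, 20) [0.5880397  0.13230233 0.12      ] -9.847934519985717
hub [[0.51010413 0.14581199 0.16      ]]
```

View pics/w1c.png

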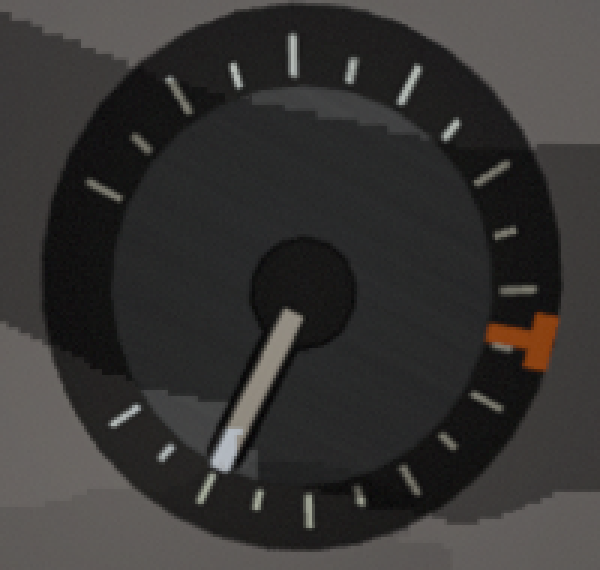

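```bash
cat >> h.py <<'E'
def ang(v): return np.arctan2(v[...,1],v[...,0])
def tool(C,phi,gap,r=.042): # finger side face 'gap' behind fin's clockwise face
    e=np.array([np.cos(phi),np.sin(phi)]);t=np.array([-e[1],e[0]])
    return C+r*e-(.017+gap)*t, rot(phi-np.pi/2)
E
python3 - <<'E'
from h import *
from scipy.optimize import least_squares
z=np.load("pics/w1.npz"); o=dict(eef_pos=z["eef_pos"],eef_rot=z["eef_rot"])
px=[(317.2,22.4),(336.6,28.3),(298.3,29.8),(356,33),(279.5,36),(370.1,47.7),(261.5,143),(274.8,155.4),(288.4,167.2),(305.6,171.3),(322.5,175),(220+518/3,5+290/3),(220+505/3,5+233/3),(220+491/3,5+174/3),(220+487/3,5+401/3),(220+447/3,5+441/3),(220+411/3,5+480/3),(220+104/3,5+190/3)]
T=cast("wrist",px,.12,o)[:,:2]
def f(q):
    v=T-q[:2]; a=ang(v)-q[2]; s=np.radians(15); return ((a+s/2)%s-s/2)*.073
s=least_squares(f,[.508,.146,.035],loss="soft_l1",f_scale=.001); C=s.x[:2]; print(C,np.degrees(s.x[2]),(f(s.x)*1e3).round(1))
m=cast("wrist",(395.8,117.8),.12,o)[0,:2]; mt=cast("wrist",(220+490/3,5+334/3),.12,o)[0,:2]
print("marker",np.degrees(ang(m-C)),np.degrees(ang(mt-C)),np.hypot(*(mt-C)))
i=cast("wrist",(294,161.7),.134,o)[0,:2]; print("idx",np.degrees(ang(i-C)),np.hypot(*(i-C)))
i2=cast("wrist",[(220+292/3,5+312/3),(220+235/3,5+430/3)],.16,o)[:,:2]; print(np.degrees(ang(i2[1]-i2[0])),np.degrees(ang(i2-C)))
# predictions for charger buttons
y=s.x[2];Rz=np.array([[np.cos(y),-np.sin(y)],[np.sin(y),np.cos(y)]])
for nm,q in (("green",(-.04,-.17)),("red",(.025,-.17))): print(nm,C+Rz@q)
q0=sensors.observe()["joints"]
for d in range(-115,-4,10):
    P,r=tool(C,np.radians(d),.0); q=arm.inverse_kinematics(np.r_[P,.142],r); print(d,P.round(3),None if q is None else q.round(2))
E
```

```text
[0.50989741 0.14535341] 2.3002691246130733 [ 0.1  0.2  0.   0.2 -0.2  0.2 -0.1 -0.2 -0.   0.1 -0.1 -0.2 -0.4 -0.4
  0.1 -0.   0.6  0.1]
marker -9.48183959836966 -10.161316330080515 0.06616226575866918
idx -115.31813242429581 0.06252782723572968
-116.73827296807647 [-118.94729717 -117.04372895]
green [ 0.47675284 -0.02611507]
red [ 0.54170047 -0.02350619]
-115 [0.477 0.114] [-0.93  0.56  0.86  2.23 -0.72  0.66 -1.55]
-105 [0.483 0.109] [-0.89  0.55  0.82  2.21 -0.69  0.65 -1.41]
-95 [0.489 0.105] [-0.85  0.54  0.78  2.2  -0.65  0.64 -1.26]
-85 [0.497 0.102] [-0.81  0.53  0.73  2.19 -0.61  0.63 -1.12]
-75 [0.504 0.1  ] [-0.78  0.53  0.68  2.17 -0.57  0.63 -0.99]
-65 [0.512 0.1  ] [-0.74  0.52  0.63  2.15 -0.53  0.62 -0.86]
-55 [0.52  0.101] [-0.7   0.52  0.58  2.13 -0.49  0.62 -0.73]
-45 [0.528 0.104] [-0.68  0.52  0.55  2.11 -0.46  0.62 -0.59]
-35 [0.535 0.107] [-0.66  0.52  0.52  2.1  -0.43  0.63 -0.45]
-25 [0.541 0.112] [-0.64  0.52  0.48  2.08 -0.41  0.63 -0.32]
-15 [0.546 0.118] [-0.62  0.52  0.45  2.06 -0.38  0.63 -0.18]
-5 [0.55  0.125] [-0.61  0.52  0.41  2.05 -0.35  0.63 -0.05]
```

```bash
python3 - <<'E'
from h import *
C=np.array([.5099,.14535]); R=np.radians
P,r=tool(C,R(-116),.018)
arm.move_pose(np.r_[P,.25],r)
arm.move_l(np.r_[P,.142],speed=.1)
print(sensors.observe()["wrist_force"],sensors.observe()["clock"])
for d in (-116,-106,-96):
    P,r=tool(C,R(d),.0); arm.move_l(np.r_[P,.142],r,speed=.04); o=sensors.observe(); print(d,o["wrist_force"].round(1),(o["eef_pos"]-np.r_[P,.142]).round(4),o["clock"])
shot("wrist","w2");shot("scene","s2")
E
```

```text
[-0.81847138  0.58259338  0.35800082] 7.2167
-116 [-0.5 -1.5  0.2] [-0.     -0.0002 -0.0001] 7.8167
-106 [-0.6  0.7 -0.7] [-0.0002  0.      0.    ] 8.1667
-96 [ 0.7 -0.1 -0.5] [-0.0003  0.0001 -0.    ] 8.5167
```

View pics/w2.png

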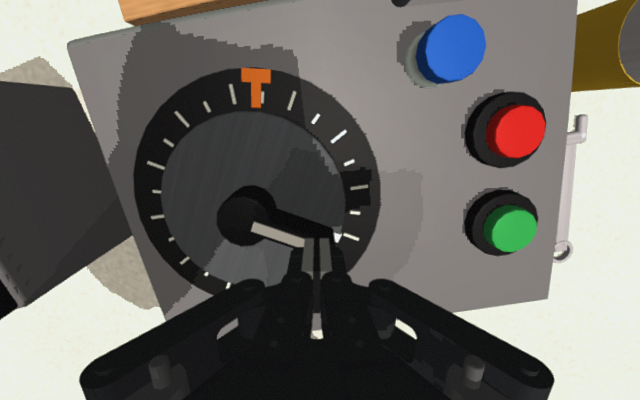

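View pics/s2.png

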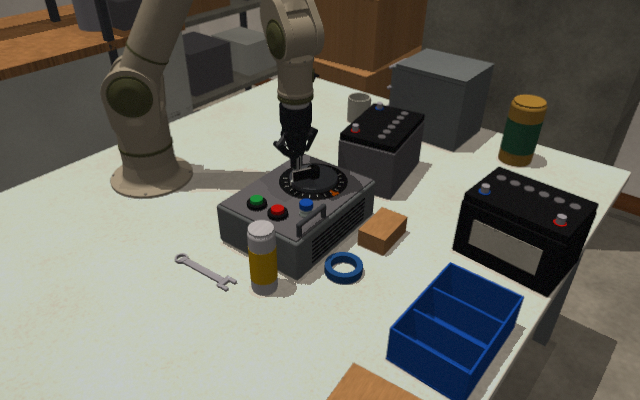

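```bash
python3 - <<'E'
from h import *
C=np.array([.5099,.14535])
z=np.load("pics/w2.npz"); o=dict(eef_pos=z["eef_pos"],eef_rot=z["eef_rot"])
w=cast("wrist",(337,236),.134,o)[0,:2]; print(np.degrees(ang(w-C)),np.hypot(*(w-C)))
w=cast("wrist",[(252,227),(304,244)],.16,o)[:,:2]; print(np.degrees(ang(w[1]-w[0])))
m=cast("wrist",(257,100),.12,o)[0,:2]; print("marker",np.degrees(ang(m-C)))
p=cv2.imread("pics/w2.png"); cv2.imwrite("pics/w2c.png",cv2.resize(p[150:300,210:390],None,fx=4,fy=4))
E
```

```text
-116.4576653398436 0.06039044363003971
-116.06963186579257
marker -9.812295932652011
```

View pics/w2c.png

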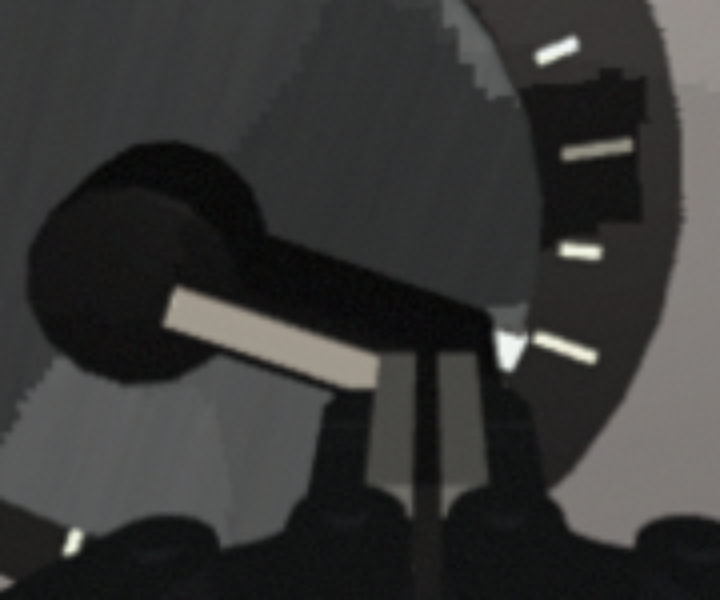

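```bash
python3 - <<'E'
from h import *
C=np.array([.5099,.14535])
z=np.load("pics/w2.npz"); o=dict(eef_pos=z["eef_pos"],eef_rot=z["eef_rot"]); d=z["d"]
print(o["eef_pos"],proj("wrist",o["eef_pos"],o))
m,R,t=pose("wrist",o)
for u,v in ((308,242),(326,242),(308,255),(308,268),(294,258),(300,300),(280,233),(280,222),(240,210),(230,250),(326,232),(200,150)):
    ray=cv2.undistortPoints(np.float64([[[u,v]]]),m["mtx"],m["D"])[0,0]; X=R.T@(np.r_[ray,1]*d[v,u]-t); print((u,v),d[v,u],X.round(4), "tool",(Ro.from_rotvec(o["eef_rot"]).as_matrix().T@(X-o["eef_pos"])).round(4))
E
```

```text
[0.4883054  0.10549277 0.14195402] [[315.58664139 235.86097215]]
(308, 242) 0.14674231 [0.5003 0.1081 0.1752] tool [-0.0116 -0.0333 -0.004 ]
(326, 242) 0.14713077 [0.4991 0.0987 0.1749] tool [-0.0114 -0.0329  0.0056]
(308, 255) 0.13256893 [0.5005 0.1077 0.19  ] tool [-0.0118 -0.048  -0.0035]
(308, 268) 0.12220405 [0.5    0.1075 0.201 ] tool [-0.0114 -0.059  -0.0032]
(294, 258) 0.13859108 [0.4969 0.1153 0.185 ] tool [-0.0075 -0.0431 -0.0107]
(300, 300) 0.099702775 [0.501  0.1096 0.2243] tool [-0.0121 -0.0823 -0.0055]
(280, 233) 0.16058305 [0.501  0.1248 0.1611] tool [-0.0105 -0.0191 -0.0206]
(280, 222) 0.1646286 [0.5056 0.1248 0.1554] tool [-0.0151 -0.0135 -0.0211]
(240, 210) 0.15672427 [0.5173 0.1453 0.1608] tool [-0.0245 -0.0189 -0.0428]
(230, 250) 0.1942582 [0.4802 0.1669 0.1336] tool [ 0.0147  0.0084 -0.0602]
(326, 232) 0.1758581 [0.4924 0.0984 0.1468] tool [-0.0049 -0.0049  0.0066]
(200, 150) 0.17252284 [0.551  0.1714 0.1348] tool [-0.0552  0.0072 -0.0724]
```

```bash
python3 - <<'E'
from h import *
for f in ("w1","w2"):
    z=np.load(f"pics/{f}.npz"); o=dict(eef_pos=z["eef_pos"],eef_rot=z["eef_rot"]); d=z["d"]
    m,R,t=pose("wrist",o)
    for u in (308,294):
      for v in range(226,262,3):
        ray=cv2.undistortPoints(np.float64([[[u,v]]]),m["mtx"],m["D"])[0,0]; X=R.T@(np.r_[ray,1]*d[v,u]-t); print(f,(u,v),d[v,u].round(4),X.round(4), "tool",(Ro.from_rotvec(o["eef_rot"]).as_matrix().T@(X-o["eef_pos"])).round(4))
E
python3 - <<'E'
import cv2
p=cv2.imread("pics/w1.png"); cv2.imwrite("pics/w1d.png",cv2.resize(p[200:340,230:400],None,fx=4,fy=4))
p=cv2.imread("pics/s2.png"); cv2.imwrite("pics/s2c.png",cv2.resize(p[100:220,220:370],None,fx=5,fy=5))
E
```

```text
w1 (308, 226) 0.3194 [0.4963 0.0137 0.1208] tool [ 0.0465  0.1295 -0.009 ]
w1 (308, 229) 0.3211 [0.4963 0.0097 0.1202] tool [ 0.0505  0.1301 -0.009 ]
w1 (308, 232) 0.3213 [0.4963 0.0063 0.1211] tool [ 0.0539  0.1292 -0.009 ]
w1 (308, 235) 0.3231 [0.4962 0.0022 0.1205] tool [ 0.0579  0.1299 -0.0091]
w1 (308, 238) 0.3235 [ 0.4962 -0.0013  0.1211] tool [ 0.0614  0.1292 -0.0091]
w1 (308, 241) 0.1477 [0.5013 0.0719 0.2825] tool [-0.0117 -0.0323 -0.004 ]
w1 (308, 244) 0.1445 [0.5014 0.0718 0.2859] tool [-0.0116 -0.0356 -0.0039]
w1 (308, 247) 0.1408 [0.5016 0.072  0.2897] tool [-0.0118 -0.0394 -0.0038]
w1 (308, 250) 0.1378 [0.5016 0.0719 0.2929] tool [-0.0117 -0.0426 -0.0037]
w1 (308, 253) 0.1353 [0.5017 0.0717 0.2956] tool [-0.0115 -0.0453 -0.0036]
w1 (308, 256) 0.1325 [0.5018 0.0716 0.2985] tool [-0.0114 -0.0482 -0.0035]
w1 (308, 259) 0.1298 [0.5019 0.0716 0.3013] tool [-0.0114 -0.0511 -0.0035]
w1 (294, 226) 0.32 [0.4802 0.0134 0.1202] tool [ 0.0467  0.1301 -0.0251]
w1 (294, 229) 0.32 [0.4802 0.0101 0.1213] tool [ 0.05    0.129  -0.0251]
w1 (294, 232) 0.3217 [0.48   0.0061 0.1208] tool [ 
[... 1805 characters left out ...]
[-0.011  -0.0189 -0.0125]
w2 (294, 235) 0.1619 [0.4985 0.117  0.1602] tool [-0.0089 -0.0183 -0.0126]
w2 (294, 238) 0.1606 [0.4974 0.117  0.162 ] tool [-0.0077 -0.02   -0.0125]
w2 (294, 241) 0.1601 [0.4959 0.1171 0.1629] tool [-0.0063 -0.021  -0.0124]
w2 (294, 244) 0.1624 [0.4933 0.1176 0.1613] tool [-0.0036 -0.0193 -0.0126]
w2 (294, 247) 0.1636 [0.4911 0.118  0.1608] tool [-0.0014 -0.0188 -0.0127]
w2 (294, 250) 0.1463 [0.4972 0.1159 0.1769] tool [-0.0077 -0.0349 -0.0113]
w2 (294, 253) 0.1441 [0.4968 0.1158 0.1794] tool [-0.0073 -0.0374 -0.0112]
w2 (294, 256) 0.1405 [0.497  0.1155 0.1831] tool [-0.0075 -0.0411 -0.0109]
w2 (294, 259) 0.1381 [0.4967 0.1153 0.1857] tool [-0.0073 -0.0437 -0.0107]
```

View pics/w1d.png

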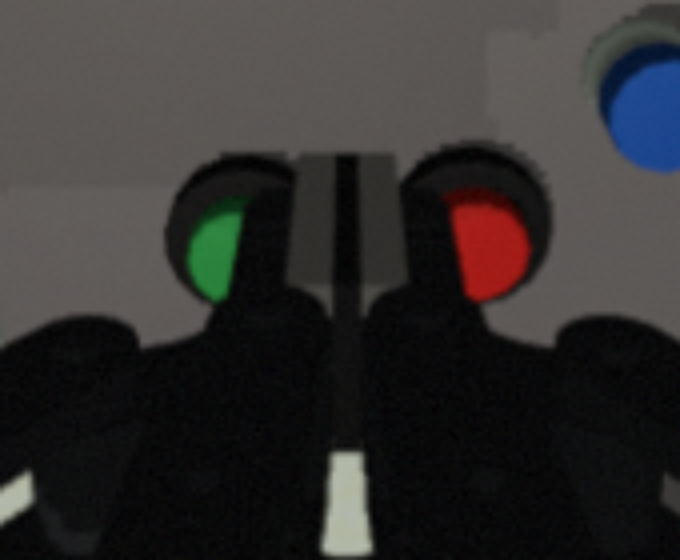

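View pics/s2c.png

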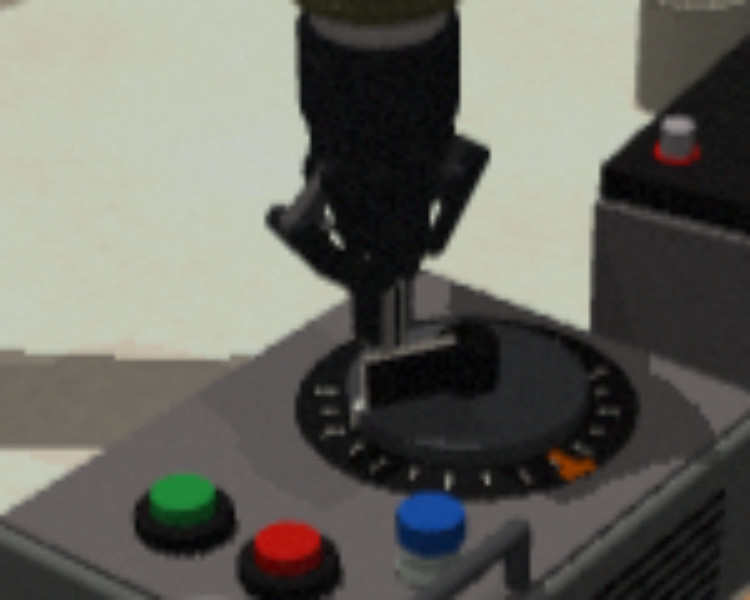

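The pushing fingertips passed over the fin. The index is still at -116.4° and the wrist felt no force. By depth, the visible fingertips end about 31 mm behind the stated TCP, so the stated tip position looks wrong. I'll check that before going lower.

```bash
python3 - <<'E'
from h import *
C=np.array([.5099,.14535]);R_=np.radians
P,r=tool(C,R_(-116),.018)
arm.move_l(np.r_[P,.20],r,speed=.15)
o,p,d=shot("wrist","w3"); 
m,R,t=pose("wrist",o)
v,u=np.mgrid[0:400,0:640]; ray=cv2.undistortPoints(np.c_[u.ravel(),v.ravel()].astype(float).reshape(-1,1,2),m["mtx"],m["D"])[:,0]
X=(np.c_[ray,np.ones(len(ray))]*d.reshape(-1,1)-t)@R
L=(X-o["eef_pos"])@Ro.from_rotvec(o["eef_rot"]).as_matrix()
g=(L[:,1]<-.02)&(X[:,2]>.195)&(np.abs(L[:,2])<.08)&(L[:,0]>-.05)
for a in np.arange(-.08,.08,.01):
    k=g&(L[:,2]>=a)&(L[:,2]<a+.01)
    if k.sum(): print(a.round(3),k.sum(),"max y",np.percentile(L[k,1],99.5).round(4),"x",np.percentile(L[k,0],[1,99]).round(4))
shot("scene","s3")
for y in (0,-.031): print(y,proj("scene",o["eef_pos"]+[0,0,-y]))
p=cv2.imread("pics/s3.png"); cv2.imwrite("pics/s3c.png",cv2.resize(p[80:200,220:370],None,fx=5,fy=5))
E
```

```text
-0.07 98 max y -0.1084 x [-0.0138 -0.0114]
-0.06 2235 max y -0.0976 x [-0.0149 -0.0066]
-0.05 3764 max y -0.086 x [-0.0138  0.0001]
-0.04 4069 max y -0.0742 x [-0.0135  0.0075]
-0.03 2825 max y -0.069 x [-0.0145  0.0072]
-0.02 3721 max y -0.0353 x [-0.0213 -0.0072]
-0.01 5036 max y -0.0311 x [-0.021   0.0069]
-0.0 5127 max y -0.0313 x [-0.0211  0.0072]
0.01 3797 max y -0.0351 x [-0.0214 -0.0072]
0.02 2801 max y -0.0694 x [-0.0146  0.0071]
0.03 4055 max y -0.0739 x [-0.0135  0.0075]
0.04 3752 max y -0.0862 x [-0.0137  0.0026]
0.05 2315 max y -0.0974 x [-0.0151 -0.0063]
0.06 111 max y -0.1076 x [-0.0136 -0.0113]
0 [[291.80993994 150.36969529]]
-0.031 [[291.58362637 139.27500158]]
```

View pics/s3c.png

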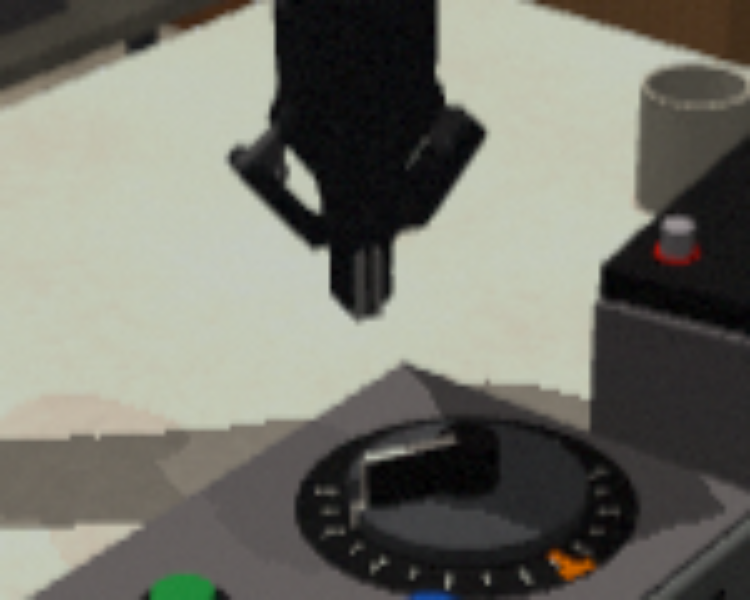

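Two cameras agree: the true tip is 31 mm behind the reported TCP. In the scene view the tip is at px (293,144). I'll apply that offset and push with force checks.

```bash
python3 - <<'E'
from h import *
C=np.array([.5099,.14535]); R=np.radians; Z=.144-.031
P,r=tool(C,R(-116),.018)
for z in (.16,.13,Z):
    arm.move_l(np.r_[P,z],speed=.08); f=sensors.observe()["wrist_force"]; print(z,f.round(1))
    if abs(f[2])>4: raise SystemExit("contact")
for d in (-116,-106,-96,-86):
    P,r=tool(C,R(d),.0); arm.move_l(np.r_[P,Z],r,speed=.04); o=sensors.observe(); print(d,o["wrist_force"].round(1),(o["eef_pos"]-np.r_[P,Z]).round(4),o["clock"])
    if np.linalg.norm(o["wrist_force"])>10: break
shot("wrist","w4")
E
```

```text
0.16 [0.1 0.1 0.4]
0.13 [ 0.2 -0.2  0.5]
0.11299999999999999 [ 0.2 -0.   0.6]
-116 [-0.5 -0.2 -0. ] [ 0.0002 -0.0002 -0.    ] 11.4583
-106 [ 0.2 -0.5  0.6] [-0.0001 -0.0001  0.    ] 11.8083
-96 [-0.4 -1.1 -0.5] [-0.0001 -0.     -0.    ] 12.1583
-86 [-0.7 -0.1 -0.4] [ 0.  0. -0.] 12.5083
```

View pics/w4.png

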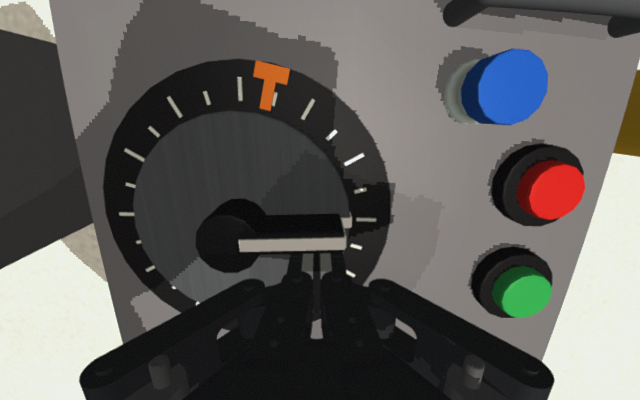

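The fin now lies flat against the finger, running horizontally from (238,245) to (345,242), so it is turning with the tool. I'll push on to just short of the marker.

```bash
python3 - <<'E'
from h import *
C=np.array([.5099,.14535]); R=np.radians; Z=.144-.031
for d in (-76,-66,-56,-46,-36,-26,-18):
    P,r=tool(C,R(d),.0); arm.move_l(np.r_[P,Z],r,speed=.04); o=sensors.observe(); print(d,o["wrist_force"].round(1),o["clock"])
    if np.linalg.norm(o["wrist_force"])>10: break
arm.sleep(.2)
shot("wrist","w5")
p=cv2.imread("pics/w5.png"); cv2.imwrite("pics/w5c.png",cv2.resize(p[50:250,200:400],None,fx=3,fy=3,interpolation=cv2.INTER_NEAREST))
E
```

```text
-76 [-1.2 -0.2 -0.1] 12.9083
-66 [ 0.1 -0.1 -0.5] 13.2583
-56 [-0.1 -0.2 -0.2] 13.6083
-46 [ 0.6  0.5 -0.1] 13.9583
-36 [ 0.4 -0.4  0.2] 14.3083
-26 [0.5 0.7 0.3] 14.6583
-18 [-0.4  0.1 -0.3] 14.9667
```

View pics/w5.png

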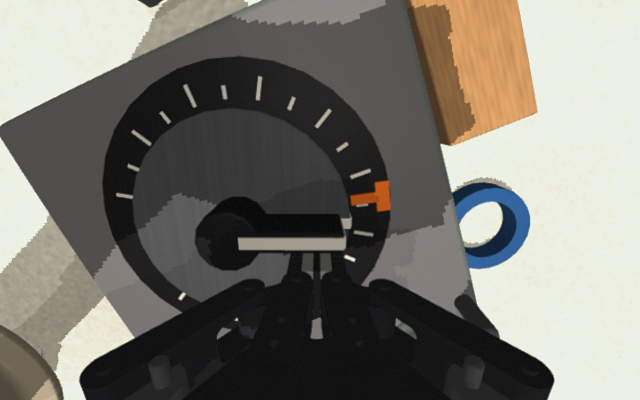

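View pics/w5c.png

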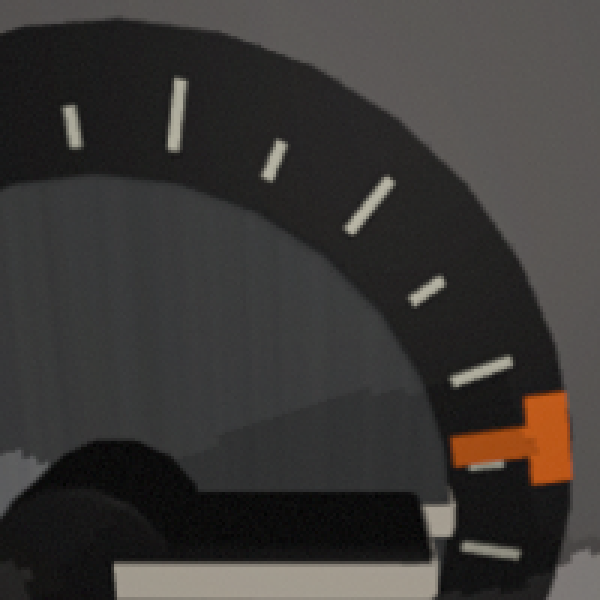

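```bash
python3 - <<'E'
from h import *
z=np.load("pics/w5.npz"); o=dict(eef_pos=z["eef_pos"],eef_rot=z["eef_rot"])
C=np.array([.5099,.14535])
f=lambda u,v:(200+u/3,50+v/3)
for nm,q,h in (("rim top corner",f(454,504),.134),("rim mid",f(454,520),.134),("rim low",f(454,537),.134),("stem tip",f(453,450),.12),("stem",f(500,445),.12),("T",f(548,438),.12)):
    w=cast("wrist",q,h,o)[0,:2]; print(nm,np.degrees(ang(w-C)).round(2),np.hypot(*(w-C)).round(4))
w=cast("wrist",[f(116,580),f(437,580)],.16,o)[:,:2]; print("fin dir",np.degrees(ang(w[1]-w[0])),np.degrees(ang(w-C)))
t=cast("wrist",[f(72,128),f(178,116),f(275,161),f(370,206),f(427,292),f(483,371),f(490,550)],.12,o)[:,:2]-C; print("ticks",np.degrees(ang(t)).round(2),np.hypot(*t.T).round(4))
E
```

```text
rim top corner -15.75 0.0626
rim mid -18.7 0.0627
rim low -21.86 0.0629
stem tip -10.21 0.0644
stem -10.41 0.0739
T -10.29 0.0836
fin dir -18.080537710085604 [-22.54311985 -18.53526343]
ticks [ 77.84  62.33  47.23  32.06  16.82   1.8  -28.32] [0.0703 0.0728 0.0704 0.073  0.0704 0.0735 0.0735]
```

The dial follows the tool, with the index at about -18.5° and the marker at -10.2° in the same view. I'll finish the turn to about -9.9°, back off, retreat and check.

```bash
python3 - <<'E'
from h import *
C=np.array([.5099,.14535]); R=np.radians; Z=.144-.031
P,r=tool(C,R(-9.8),.0); arm.move_l(np.r_[P,Z],r,speed=.02); arm.sleep(.3)
P,r=tool(C,R(-9.8),.012); arm.move_l(np.r_[P,Z],r,speed=.06)
arm.move_l(np.r_[P,.22],r,speed=.12)
# look from the earlier viewing side
arm.move_l(np.array([.505,.06,.25]),rot(R(-90)),speed=.15); arm.sleep(.2)
o,p,d=shot("wrist","w6"); shot("top","t6"); print(o["clock"],o["eef_pos"])
cv2.imwrite("pics/w6c.png",cv2.resize(p[5:195,220:420,::-1],None,fx=3,fy=3,interpolation=cv2.INTER_NEAREST))
E
```

```text
18.2083 [0.50525752 0.06076279 0.24939551]
```

View pics/w6c.png

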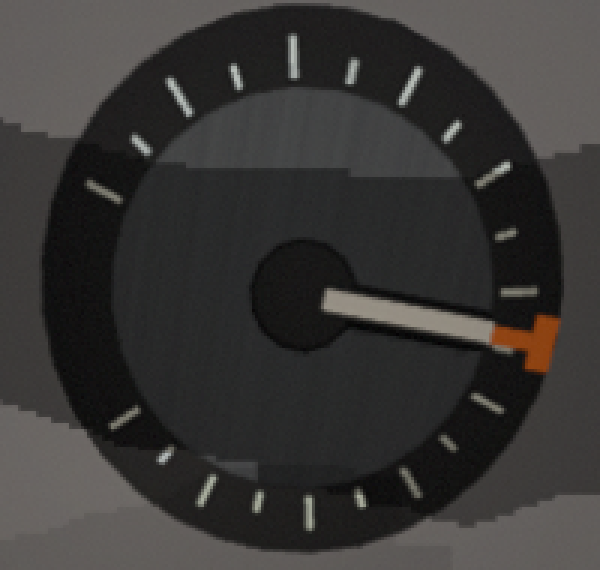

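```bash
python3 - <<'E'
from h import *
C=np.array([.5099,.14535]); z=np.load("pics/w6.npz"); o=dict(eef_pos=z["eef_pos"],eef_rot=z["eef_rot"]); d=z["d"]
f=lambda u,v:(220+u/3,5+v/3)
i=cast("wrist",f(491,333),.134,o)[0,:2]; i2=cast("wrist",[f(325,300),f(470,329)],.16,o)[:,:2]; m=cast("wrist",[f(495,338),f(520,339),f(541,344)],.12,o)[:,:2]
print("idx",np.degrees(ang(i-C)),np.hypot(*(i-C)),np.degrees(ang(i2[1]-i2[0])),"marker",np.degrees(ang(m-C)))
p=cv2.imread("pics/t6.png"); cv2.imwrite("pics/t6c.png",cv2.resize(p[130:265,245:425],None,fx=4.4,fy=4.4,interpolation=cv2.INTER_CUBIC))
w5=np.load("pics/w5.npz")
z4=np.load("pics/w4.npz"); o4=dict(eef_pos=z4["eef_pos"],eef_rot=z4["eef_rot"]); M,R,t=pose("wrist",o4)
for (u,v) in ((520,292),(530,300),(481,265),(490,258),(550,190),(560,200)):
    ray=cv2.undistortPoints(np.float64([[[u,v]]]),M["mtx"],M["D"])[0,0]; print((u,v),(R.T@(np.r_[ray,1]*z4["d"][v,u]-t)).round(4))
pp=cv2.imread("pics/w4.png")[:,:,::-1].copy()
for nm,lo,hi in (("green",(45,100,40),(80,255,255)),):
    for c,a,b in comps(pp,lo,hi,200)[0]: print(nm,c,a,b,cast("wrist",c,.133,o4))
print(cast("top",(403,177),.17))
E
```

```text
idx -9.79472533549543 0.06276570144193121 -10.55013277037005 marker [-10.51898333  -9.53963781  -9.78709808]
(520, 292) [ 0.4793 -0.0205  0.1426]
(530, 300) [ 0.4743 -0.028   0.143 ]
(481, 265) [ 0.4865 -0.0045  0.1252]
(490, 258) [ 0.492  -0.0088  0.1256]
(550, 190) [ 0.5418 -0.0189  0.1423]
(560, 200) [ 0.5369 -0.0254  0.1432]
green (np.float64(521.3), np.float64(291.4)) 2329 (492, 266, 60, 52) [[ 0.47338177 -0.03004561  0.133     ]]
[[ 0.58757252 -0.12059542  0.17      ]]
```

View pics/t6c.png

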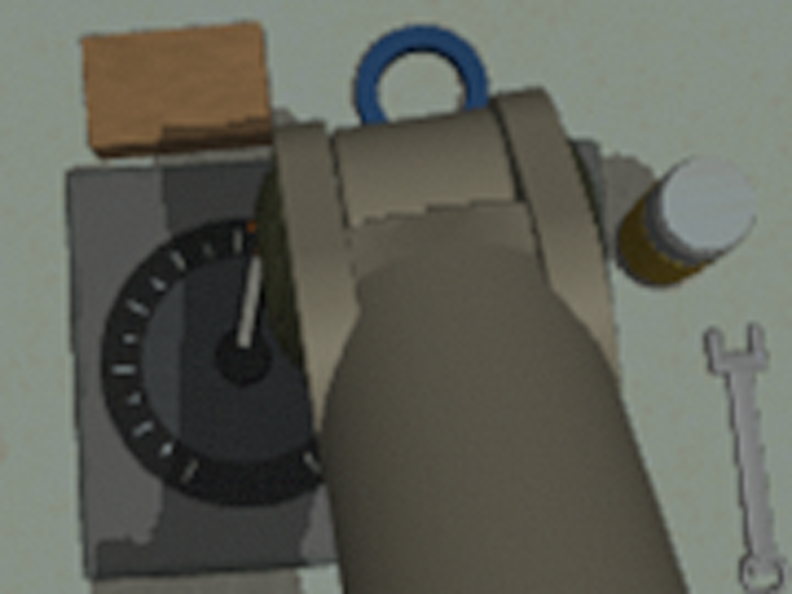

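The index is at -9.8° and the marker at about -9.8° ±0.7°, so they are aligned and the dial is at rest. The button cap top is at z≈0.1425. Now I'll press the green button in small steps.

```bash
python3 - <<'E'
from h import *
G=np.array([.4767,-.0261]); T=.0311
arm.move_l(np.r_[G,.22],speed=.15)
arm.move_l(np.r_[G,.150-T],speed=.08); arm.sleep(.3)
f0=np.mean([ (sensors.observe()["wrist_force"],arm.sleep(.03))[0] for _ in range(5)],0); print(f0)
z=.146; bottom=0
while z>=.1325:
    arm.move_l(np.r_[G,z-T],speed=.02); arm.sleep(.08)
    f=np.mean([ (sensors.observe()["wrist_force"],arm.sleep(.02))[0] for _ in range(4)],0)-f0; o=sensors.observe()
    print(round(z,4),f.round(1),o["eef_pos"][2]+T,o["clock"])
    if f[2]>8: break
    z-=.001
arm.sleep(.1); shot("scene","s7")
arm.move_l(np.r_[G,.22],speed=.1)
arm.sleep(.2);print(sensors.observe()["clock"]); shot("scene","s8")
E
```

```text
[-0.20410233 -0.09354851  0.01870532]
0.146 [0.4 0.3 2.5] 0.14605115578174047 21.475
0.145 [ 0.8 -0.2  2.7] 0.14506647025957015 21.875
0.144 [1.1 0.3 3.4] 0.14403120989711177 22.275
0.143 [-0.2  0.4  9. ] 0.14328831598322597 22.675
24.2583
```

```bash
python3 - <<'E'
import cv2,numpy as np
a=[cv2.resize(cv2.imread(f"pics/{f}.png")[150:250,210:350],None,fx=2.8,fy=2.8*1.5,interpolation=cv2.INTER_CUBIC) for f in ("s7","s8")]
cv2.imwrite("pics/s78.png",np.hstack(a))
from h import *
for f in ("scene0","s7","s8"):
    p=cv2.imread(f"pics/{f}.png")[:,:,::-1].copy()
    print(f,[c for c in comps(p,(45,100,40),(80,255,255))[0] if 240<c[0][0]<280],[c for c in comps(p,(0,150,60),(5,255,255))[0] if 260<c[0][0]<300 and c[0][1]<230])
E
```

```text
scene0 [((np.float64(256.0), np.float64(199.5)), 114, (250, 195, 13, 10))] [((np.float64(277.0), np.float64(209.1)), 116, (271, 204, 13, 11))]
s7 [((np.float64(256.1), np.float64(202.0)), 48, (250, 199, 13, 6))] [((np.float64(277.0), np.float64(209.2)), 116, (271, 204, 13, 11))]
s8 [((np.float64(256.0), np.float64(199.5)), 115, (250, 195, 13, 10))] [((np.float64(277.0), np.float64(209.3)), 117, (271, 204, 13, 11))]
```

View pics/s78.png

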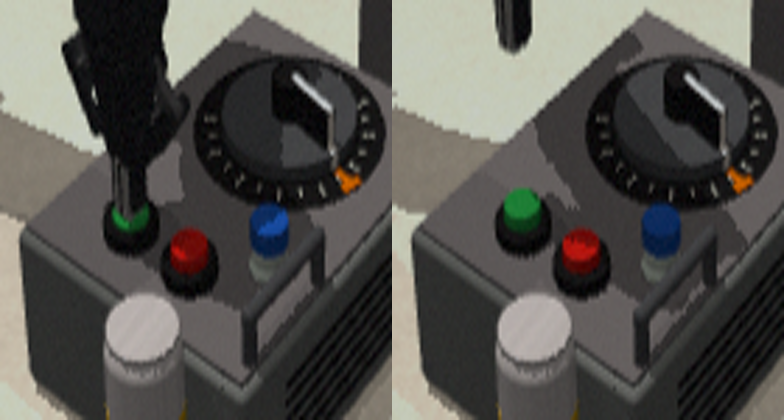

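```bash
python3 - <<'E'
import cv2,numpy as np
a=[cv2.resize(cv2.imread(f"pics/{f}.png")[180:220,235:270],None,fx=11,fy=14,interpolation=cv2.INTER_NEAREST) for f in ("s7","s8")]
cv2.imwrite("pics/s78b.png",np.hstack(a))
for f in ("s7","s8"): 
    p=cv2.imread(f"pics/{f}.png"); print(f); print(p[194:208,252,1],p[194:208,260,1]); 
E
```

```text
s7
[ 36  38  40  43  53  51  67 113 124 100  47  17  19  13] [16 13 16 17 11 35 66 74 69 61 33 15  5  9]
s8
[ 96 104 125 126 127 128 123 101  63  60  41  19  15  13] [ 94  84  87 124 125 124 111  61  53  52  32  21  22   4]
```

View pics/s78b.png

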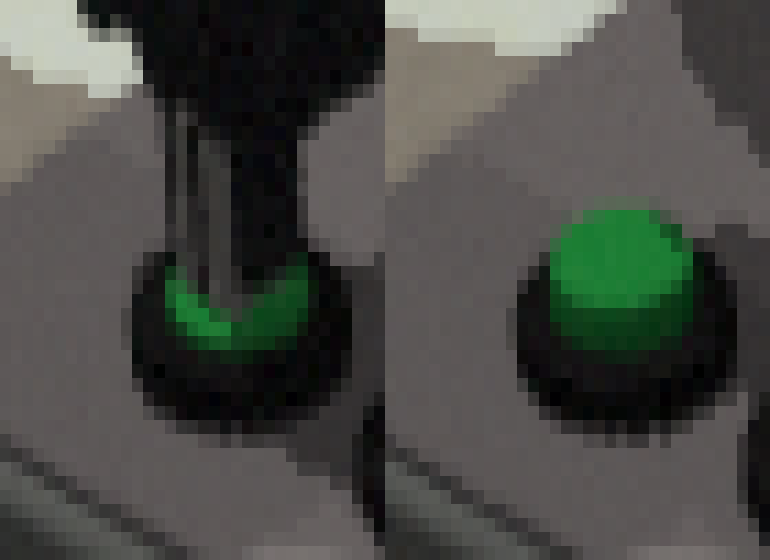

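While held, the cap's dark side band (rows 201–204) disappears and the top face sits about 2 px lower, roughly 6 mm. The force was 9 N, so the button bottomed, and it is up again afterwards. Last check before handing in follows.

```bash
python3 - <<'E'
from h import *
arm.move_l(np.array([.505,.06,.25]),rot(np.radians(-90)),speed=.15); arm.sleep(.3)
o,p,d=shot("wrist","w9"); a=cv2.imread("pics/w6.png")[:,:,::-1]
C=np.array([.5099,.14535])
cs=[c for c in comps(p,(5,150,80),(22,255,255),50)[0] if c[0][1]<140 and c[0][0]<415]; print(cs)
g=((p.min(2)>100)).astype(np.uint8); g[:, :325]=0; g[:,386:]=0; g[:98]=0; g[122:]=0
n,l,s,c=cv2.connectedComponentsWithStats(g); k=1+np.argmax(s[1:,4]); ys,xs=np.where(l==k); e=(xs.max(),ys[xs>=xs.max()-2].mean())
i=cast("wrist",e,.134,o)[0,:2]; m=cast("wrist",cs[0][0],.12,o)[0,:2]
print(e,np.degrees(ang(i-C)),np.hypot(*(i-C)),"marker",np.degrees(ang(m-C)),"moved px mean diff",np.abs(p.astype(int)-a)[5:195,220:420].mean())
shot("scene","s9"); s0=cv2.imread("pics/scene0.png").astype(int); s9=cv2.imread("pics/s9.png").astype(int)
for nm,(u0,v0,u1,v1) in dict(can=(245,218,280,295),jar=(296,195,318,220),box=(355,205,410,255),tape=(322,250,366,285),wrench=(170,250,240,292),charger=(218,215,330,270),batt=(338,140,425,190)).items(): print(nm,np.abs(s9-s0)[v0:v1,u0:u1].mean().round(2))
print(o["clock"])
E
```

```text
[((np.float64(397.1), np.float64(116.8)), 234, (384, 108, 23, 20))]
(np.int64(383), np.float64(113.2)) -8.899176925209083 0.061615959437229334 marker -9.313038437323527 moved px mean diff 4.7365701754385965
can 3.73
jar 5.03
box 6.08
tape 4.49
wrench 6.03
charger 3.32
batt 3.6
25.3917
```

View pics/w9.png

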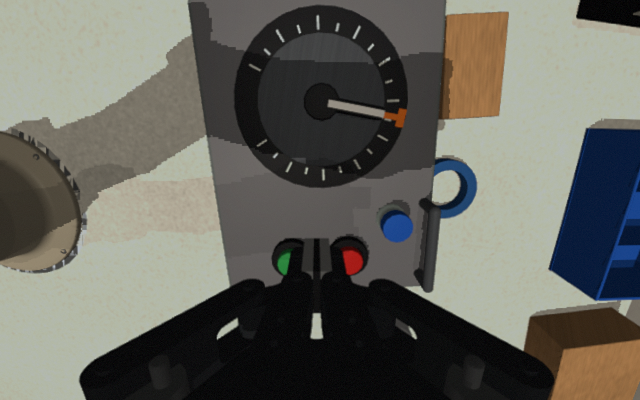

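The index ends at (383,113) and the marker centroid is at (397,117), so they are within about 0.5° of each other. Everything else is where it began.

```bash
python3 - <<'E'
from rig import job
job.job_done()
E
```

```text
the job is handed in; nothing more can be done
```

The dial is lined up with the orange marker, the green button was pressed fully and came back up, and I've handed the job in (no verdict is reported).

**Dial:** I pushed the fin counter-clockwise with the shut fingertips from about -116° to -9.8° in the world frame. At the last check the index read -8.9° and the marker -9.3°. That gap is about 0.5 mm at the rim, against the 5 mm allowed.

**Green button:** It bottomed at about 9 N, against the 4 N needed. The picture taken while holding it shows the cap about 6 mm lower, and a later one shows it up again.

**Everything else:** The red button, charger and bystanders appeared unmoved in the scene pictures. I judged that by eye and by image differences, which shadows also affect, not by measuring each pose. The gripper was clear of everything at about 25.4 s of the 54 s allowed.

**One disagreement with the brief:** My first push passed over the fin without touching it. The depth pictures put the front edge of the shut fingertips about 31 mm behind the stated TCP, so I worked with that offset. The button press then met contact several mm higher than expected, so the true offset may be nearer 25 mm.

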